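# Dress the deli counter with the cut salamis

### The arm

A 7-joint arm with a two-finger parallel gripper is mounted at the origin on the work surface. World frame = base frame: x ahead of the robot, y to its left, z up, the work surface at z = 0. Lengths are in m, angles in rad, forces in N, time in s.
With the tool pointing down it reaches from about 0.4 to 0.875 m from the base axis. Payload 6.5 kg.
Tool frame: the origin (TCP) lies at the very end of the fingers, on their centre line; the grasp point (between the pads) lies 19 mm behind it; z points along the fingers, y is the direction in which the jaws open and shut (so a half turn about z gives the same grasp; the last joint's range is limited). The gripper opens to 88 mm and grips with 3 to 60 N. Pads are 18 mm wide; open, the fingers measure 123 mm over their backs; the gripper's body (75 mm by 187 mm) begins 45 mm behind the grasp point.
Start: joints at [1.096, 0.536, -0.004, 1.538, 0.003, 1.067, -0.071], TCP at [0.258, -0.596, 0.239] pointing down, gripper open.
Joint ranges: [-2.7, 2.7], [-0.37, 2.16], [-1.27, 1.26], [0.24, 2.4], [-1.31, 4.45], [0.19, 1.91], [-2.76, 2.76]. Speed limits (rad/s): [2.39, 2.39, 3.14, 3.14, 3.14, 3.14, 3.14].

### API

Orientations are given as a unit quaternion [w, x, y, z].
In Python, from rig import get_obs, grab_frame, sign_off gives the robot as it stands.
- The arm moves only by the tool drive_tool, never from a script. Its arguments are lists of equal length, an entry for each row: "dp": the shift along the world's x, y, z in cm, a list of three; "turn": the turn about the world's z in rad; "hand": the finger opening in cm, from 0 to 8.81. A call has 1 to 20 rows; each row is the pose to reach, as a shift and turn from the pose commanded when the call began; what a row does not reach only later rows make up. A row lasts 1/10 s, in which the tool goes at most 50 mm and 8.59 degrees, less where a joint would pass 70% of its speed; a pose out of reach is approached as far as the arm can. A call with a gripper value outside its range is refused whole. The fingers move at their own pace and stop on an object; "squeeze" is the grip in N (left out, the last holds). Time passes only in rows, so rows that repeat a pose let the fingers close. It gives the time, the measured TCP pose, the force and the opening at its end, in the units of the state.
- get_obs(): the state, without advancing time (a new reading comes with each control period).
- grab_frame(name): name is "side" or "top"; returns a dict with "pixels" (480x640x3 uint8, red, green, blue), "z_map" (480x640 float32, m along the optical axis (not along the pixel's ray), 0 where there is no reading), "camera_matrix" (3x3 intrinsics, pixels), "origin" and "orientation" of the camera in the world. Camera axes: x right, y up, looking along -z (the intrinsics and any distortion apply to the point x, -y, -z); pixel columns grow to the right and rows downward; lengths in m; the calibration is good to about 2 mm. A picture is of the moment at which its call begins.
- sign_off(): hands the job in, once; it reports no verdict.
The state is a dict: "time": time; "joint_pos": joint angles; "qvel": joint speeds; "joint_torque": joint torques, N m; "eef_pos": TCP position; "ee_rot": TCP orientation; "wrist_force": force on the tool from outside, world axes, zero at the start; "torque": the same for the moment, N m; "grip_width": finger opening in m.
Only numpy, scipy, OpenCV 4.12 (cv2) and the standard library are available. Lean on these libraries where they do the work, as an engineer would, in place of code of your own. Each camera call takes 0.05 s, during which the arm holds its last target. There are 200 camera calls.

### The job

Put the three cut salamis out on the three white display trays, one to each: the thickest on the widest tray, the middle-sized one on the middle-width tray and the slimmest on the narrowest tray. Lay each in the middle of its tray, in line with the tray's length, with its cut face towards the price card. Leave the two whole salamis, the jar and the round cheese where they are.

Things in the scene. Friction and masses are not known exactly. Their poses are not given: they have to be found in the camera images.
- thick_cut: The thickest of three cut salamis: brown-red log 58 mm thick, 90 mm long, 270 g, two string bands, lying level. One end sliced flat (red meat), facing within 35 degrees of +x at the start; other end round. Origin: centre of the cut face, 29 mm above its support. x: along the axis out of the cut face; the log spans x = 0 to -90 mm. z up. Faintly octagonal: does not roll.
- medium_cut: The middle-sized of three cut salamis: brown-red log 44 mm thick, 90 mm long, 155 g, two string bands, lying level. One end sliced flat (red meat), facing within 35 degrees of +x at the start; other end round. Origin: centre of the cut face, 22 mm above its support. x: along the axis out of the cut face; the log spans x = 0 to -90 mm. z up. Faintly octagonal: does not roll.
- slim_cut: The slimmest of three cut salamis: brown-red log 30 mm thick, 90 mm long, 75 g, two string bands, lying level. One end sliced flat (red meat), facing within 35 degrees of +x at the start; other end round. Origin: centre of the cut face, 15 mm above its support. x: along the axis out of the cut face; the log spans x = 0 to -90 mm. z up. Faintly octagonal: does not roll.
- wide_tray: The widest of three flat white display trays, fixed: a slab 160 mm long, 120 mm wide, 10 mm thick, no rim. A blank upright price card (46 mm wide, top 46 mm above the counter) stands at the end away from the robot. Origin: centre of its underside; top at z = 10 mm. x: along its length to the card at x = 73 mm (foot x = 68 to 78 mm), within 20 degrees of world +x; y: across.
- middle_tray: The middle-width of three flat white display trays, fixed: a slab 160 mm long, 90 mm wide, 10 mm thick, no rim. A blank upright price card (46 mm wide, top 46 mm above the counter) stands at the end away from the robot. Origin: centre of its underside; top at z = 10 mm. x: along its length to the card at x = 73 mm (foot x = 68 to 78 mm), within 20 degrees of world +x; y: across.
- narrow_tray: The narrowest of three flat white display trays, fixed: a slab 160 mm long, 60 mm wide, 10 mm thick, no rim. A blank upright price card (46 mm wide, top 46 mm above the counter) stands at the end away from the robot. Origin: centre of its underside; top at z = 10 mm. x: along its length to the card at x = 73 mm (foot x = 68 to 78 mm), within 20 degrees of world +x; y: across.
- whole_a: A whole, uncut salami, not part of the job: same brown-red casing, 46 mm in diameter, 120 mm long, both ends rounded, four pale string bands. Lies on the counter. Origin: middle of its far end, 23 mm above the counter; x runs along the axis out of that end, the log lies from x = 0 to -120 mm. Loose.
- whole_b: A whole, uncut salami, not part of the job: same brown-red casing, 36 mm in diameter, 120 mm long, both ends rounded, four pale string bands. Lies on the counter. Origin: middle of its far end, 18 mm above the counter; x runs along the axis out of that end, the log lies from x = 0 to -120 mm. Loose.
- jar: A green glass jar with a brass cap, 60 mm in diameter, 65 mm high, standing; not part of the job. Origin: centre of its underside. Loose.
- cheese: A small round yellow cheese, 76 mm in diameter, 42 mm high, lying flat; not part of the job. Origin: centre of its underside. Loose.
Not all that is in view belongs to the job. Leave any green or yellow look-alike of the narrow_tray alone.

How it is judged:
At the end, for the whole second after the job is handed in: Each cut salami rests, released, on its tray (thickest on widest, middle on middle, slimmest on narrowest): height within 5 mm, its middle within 15 mm along and 14 mm across of the tray's middle, axis within 0.22 rad of the tray's length, cut face towards the card (x of thick_cut in the frame of wide_tray between 0.03 and 0.06 m and y of thick_cut in the frame of wide_tray between -0.014 and 0.014 m and x of wide_tray in the frame of thick_cut between -0.06 and -0.03 m and z of thick_cut in the frame of wide_tray between 0.034 and 0.044 m and angle between the x axis of thick_cut and the x axis of wide_tray, either way round below 0.22 rad and linear speed of each of thick_cut, medium_cut, slim_cut below 0.02 m/s and angular speed of each of thick_cut, medium_cut, slim_cut below 0.2 rad/s and contact force between the fingers and thick_cut below 0.1 N and x of medium_cut in the frame of middle_tray between 0.03 and 0.06 m and y of medium_cut in the frame of middle_tray between -0.014 and 0.014 m and x of middle_tray in the frame of medium_cut between -0.06 and -0.03 m and z of medium_cut in the frame of middle_tray between 0.027 and 0.037 m and angle between the x axis of medium_cut and the x axis of middle_tray, either way round below 0.22 rad and contact force between the fingers and medium_cut below 0.1 N and x of slim_cut in the frame of narrow_tray between 0.03 and 0.06 m and y of slim_cut in the frame of narrow_tray between -0.014 and 0.014 m and x of narrow_tray in the frame of slim_cut between -0.06 and -0.03 m and z of slim_cut in the frame of narrow_tray between 0.02 and 0.03 m and angle between the x axis of slim_cut and the x axis of narrow_tray, either way round below 0.22 rad and contact force between the fingers and slim_cut below 0.1 N); the robot touches nothing.
It fails at once if a whole salami is shifted by more than 30 mm (distance of any of whole_a, whole_b from where it was at the start of the episode above 0.03 m).
It fails at once if the jar is shifted by more than 30 mm or tipped over (distance of jar from where it was at the start of the episode above 0.03 m or angle between jar's own z axis and vertical above 0.5 rad).
It fails at once if the cheese is shifted by more than 30 mm or tipped over (distance of cheese from where it was at the start of the episode above 0.03 m or angle between cheese's own z axis and vertical above 0.5 rad).
It also fails if it takes over 109 s, if anything falls off the work surface, if the arm or the gripper's body presses on something with over 40 N, if the wrist force passes 120 N, or if a joint passes its speed limit or range.

## Working session

There is one attempt and no reset: what is moved stays moved. The work goes in short steps, Python scripts to look and compute and a tool call to move; the robot and the scene stay as the last step left them, time stands still between calls to the robot, and variables do not carry over. Pictures are saved under pics/ and viewed, about 12 in all and at most 16, crops included, and the job is handed in when it is done.

Besides the shell and the picture viewer there is one more tool, called after "Request:" as a command line: name --pt "numbers of a row" for each row, then --argument value for the rest. drive_tool: Moves the arm, as the interface text tells. Its arguments: {"type":"object","properties":{"dp":{"type":"array"},"turn":{"type":"array"},"hand":{"type":"array"},"squeeze":{"type":"number"}},"required":["dp","turn","hand"]}

```bash
mkdir -p pics
cat > h.py <<'E'
import numpy as np, cv2
from rig import get_obs, grab_frame, sign_off
from scipy.spatial.transform import Rotation as R
def snap(n,f):
    d=grab_frame(n); cv2.imwrite(f'pics/{f}.png',d['pixels'][:,:,::-1]); np.savez(f'pics/{f}.npz',**d); return d
def cloud(d):
    K=d['camera_matrix']; z=d['z_map']; v,u=np.mgrid[:480,:640]
    p=np.stack([(u-K[0,2])/K[0,0]*z,-(v-K[1,2])/K[1,1]*z,-z],-1)
    q=np.array(d['orientation']); M=R.from_quat([q[1],q[2],q[3],q[0]]).as_matrix()
    return p@M.T+np.array(d['origin'])
E
python3 - <<'E'
from h import *
o=get_obs();print({k:np.round(v,3) for k,v in o.items()})
for n in('top','side'):
    d=snap(n,n+'0');print(n,d['origin'],d['orientation'],d['camera_matrix'],{k for k in d})
E
```

```text
{'time': np.float64(0.0), 'joint_pos': array([ 1.096,  0.537, -0.004,  1.539,  0.003,  1.067, -0.071]), 'qvel': array([-0.   ,  0.001, -0.001,  0.   , -0.   , -0.003, -0.002]), 'joint_torque': array([-0.0000e+00, -5.7097e+01,  9.9100e-01, -2.5160e+01, -5.6000e-02,
        1.8000e-02,  0.0000e+00]), 'eef_pos': array([ 0.258, -0.596,  0.238]), 'ee_rot': array([-0.001,  0.979,  0.203, -0.   ]), 'wrist_force': array([-0.995,  0.107,  0.114]), 'torque': array([0.034, 0.018, 0.021]), 'grip_width': np.float64(0.088)}
top [ 0.33014804 -0.00902565  1.46224139] [-0.70054257 -0.03382693  0.02537712  0.71235655] [[582.46409503   0.         321.36647273]
 [  0.         582.46409503 250.10640468]
 [  0.           0.           1.        ]] {'orientation', 'origin', 'z_map', 'camera_matrix', 'pixels'}
side [0.11583977 0.91158742 0.62542748] [-0.15698696 -0.08637082  0.48674671  0.85496948] [[497.28210113   0.         321.33633317]
 [  0.         497.28210113 237.7822038 ]
 [  0.           0.           1.        ]] {'orientation', 'origin', 'z_map', 'camera_matrix', 'pixels'}
```

View pics/top0.png

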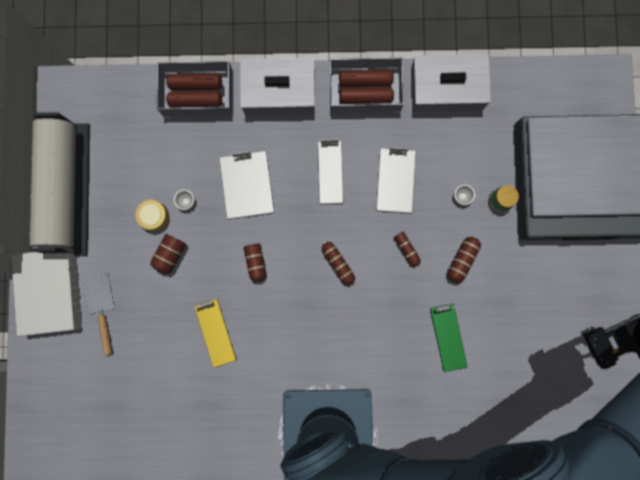

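View pics/side0.png

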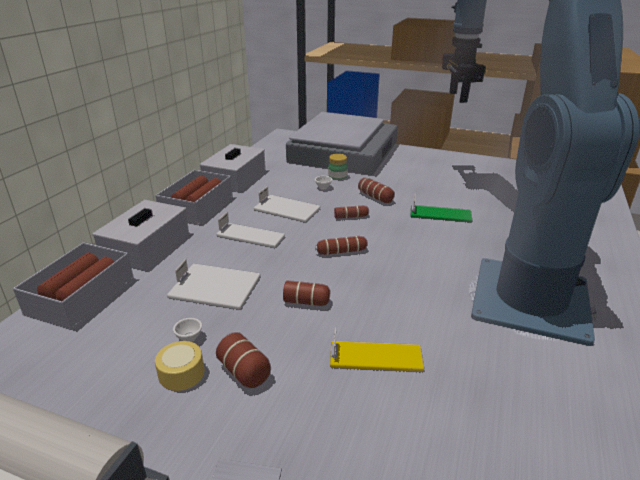

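The top view has world +x up and +y left. Cut salamis: thick at (168,254), medium (255,263), slim (407,249). White trays: wide (246,185), narrow (330,172), middle (396,181). Whole salamis: (338,263) and (464,260). The side view agrees.

Run:
```python
from h import *
d=dict(np.load('pics/top0.npz'));P=cloud(d);c=d['pixels'].astype(int)
def rect(p):
    (cx,cy),(w,h),a=cv2.minAreaRect((p[:,:2]*1000).astype(np.float32))
    if w<h: w,h,a=h,w,a+90
    a=(a+90)%180-90
    return np.round([cx,cy,w,h,a],1)
for n,(u,v),r in[('thick',(168,254),.029),('med',(255,263),.022),('slim',(407,249),.015),('whA',(464,260),.023),('whB',(338,263),.018),('cheese',(151,215),.021),('jar',(504,198),.03)]:
    s=np.zeros((480,640),bool);s[v-34:v+34,u-24:u+24]=1
    col=(c[...,0]>c[...,2]+25) if n!='jar' else True
    m=s&(P[...,2]>max(.008,r*.6))&col
    k,l=cv2.connectedComponents(m.astype(np.uint8));m=l==l[v,u]
    q=P[m];print(n,m.sum(),rect(q),'zmax',np.percentile(q[:,2],98).round(4))
    if r<.03: 
        m2=q[q[:,2]>r*1.6];print('   ridge',rect(m2), len(m2))
for n,(u,v) in[('wide',(246,185)),('narrow',(330,172)),('middle',(396,181))]:
    s=np.zeros((480,640),bool);s[v-50:v+40,u-32:u+32]=1
    m=s&(c.min(-1)>150)&(P[...,2]<.02)
    k,l=cv2.connectedComponents(m.astype(np.uint8));m=l==l[v,u]
    q=P[m];print(n,m.sum(),rect(q),np.median(q[:,2]).round(4))
print('table',np.median(P[300:330,260:400,2]))
```

```text
thick 679 [374.1 210.3 438.8  87.1  67.4] zmax 0.0622
   ridge [373.4 208.6 435.1  87.1  67.4] 615
med 519 [375.7 108.2 240.4  73.8  51.7] zmax 0.0504
   ridge [375.7 108.2 240.4  73.8  51.7] 452
slim 333 [ 413.4 -107.7  243.5   85.9  -69.3] zmax 0.0359
   ridge [ 381.4 -128.3  245.7   84.   -47.9] 280
whA 709 [ 365.5 -206.7  391.8   87.9  -67.2] zmax 0.0511
   ridge [ 365.5 -205.5  390.4   84.   -67.7] 621
whB 530 [402.  -35.  137.8  66.    5.7] zmax 0.0411
   ridge [401.7 -34.7 137.3  65.5   5.7] 445
cheese 799 [462.  220.8 524.7  74.4  68.2] zmax 0.0484
   ridge [462.  220.8 524.7  74.4  68.2] 736
jar 1216 [ 435.3 -288.4  579.4  144.   -55.4] zmax 0.0717
wide 2852 [624.9 197.  163.7 123.3   7. ] 0.0097
narrow 1380 [652.7 -18.1 161.2  62.7   0.8] 0.0099
middle 2111 [ 629.1 -184.5  163.9   92.    -4.6] 0.0097
table -3.520565474179893e-05
```

```bash
cat >> h.py <<'E'
def rect(p):
    (cx,cy),(w,h),a=cv2.minAreaRect((p[:,:2]*1000).astype(np.float32))
    if w<h: w,h,a=h,w,a+90
    a=(a+90)%180-90
    return np.round([cx,cy,w,h,a],1)
def logs(d,L):
    P=cloud(d);c=d['pixels'].astype(int);ok=(d['z_map']>.3)&(P[...,2]<.2)
    for n,(u,v),lo,hi in L:
        s=np.zeros((480,640),bool);s[v-34:v+34,u-26:u+26]=1
        m=s&ok&(c[...,0]>c[...,2]+25)&(P[...,2]>lo)
        k,l=cv2.connectedComponents(m.astype(np.uint8))
        lab=l[v-3:v+4,u-3:u+4]; m=l==np.bincount(lab[lab>0]).argmax()
        q=P[m];r=q[q[:,2]>lo+.7*(hi-lo)];a=cv2.fitLine(r[:,:2].astype(np.float32),cv2.DIST_HUBER,0,.01,.01).ravel()
        w,h=a[:2]*np.sign(a[0]);t=(q[:,:2]-a[2:])@np.array([[w,-h],[h,w]]);e=np.percentile(t,[1,99],axis=0)
        C=np.array([[w,-h],[h,w]])@e.mean(0)+a[2:]
        print(n,m.sum(),'rect',rect(q),'line',np.round(C*1000,1),'deg',np.degrees(np.arctan2(h,w)).round(1),'ext',((e[1]-e[0])*1000).round(1),'ztop',np.percentile(q[:,2],90).round(4))
E
python3 - <<'E'
from h import *
d=dict(np.load('pics/top0.npz'))
logs(d,[('thick',(168,254),.018,.058),('med',(255,263),.013,.044),('slim',(407,249),.01,.03),('whA',(464,260),.014,.046),('whB',(338,263),.012,.036),('cheese',(151,215),.015,.042)])
im=cv2.imread('pics/top0.png')[110:300,120:520];cv2.imwrite('pics/c0.png',cv2.resize(im,None,fx=2,fy=2,interpolation=2))
E
```

```text
thick 675 rect [447.6 387.4  86.   51.2 -29.9] line [447.4 386.4] deg -28.4 ext [82.7 47.6] ztop 0.0593
med 513 rect [423.4 172.   87.5  37.6  10.5] line [423.7 171.7] deg 11.5 ext [84.2 35.9] ztop 0.0457
slim 332 rect [ 450.8 -206.2   86.5   24.9   29.6] line [ 450.6 -205.7] deg 29.1 ext [83.8 23.6] ztop 0.0326
whA 705 rect [ 422.4 -341.4  114.6   38.8  -29.6] line [ 421.9 -340.9] deg -29.2 ext [109.5  37. ] ztop 0.0478
whB 529 rect [418.7 -32.8 116.2  29.5  32.1] line [418.5 -33.2] deg 33.1 ext [111.   28.7] ztop 0.0382
cheese 797 rect [544.6 428.2  75.5  74.8  88.3] line [544.4 427.3] deg 70.5 ext [71.3 70.5] ztop 0.0458
```

View pics/c0.png

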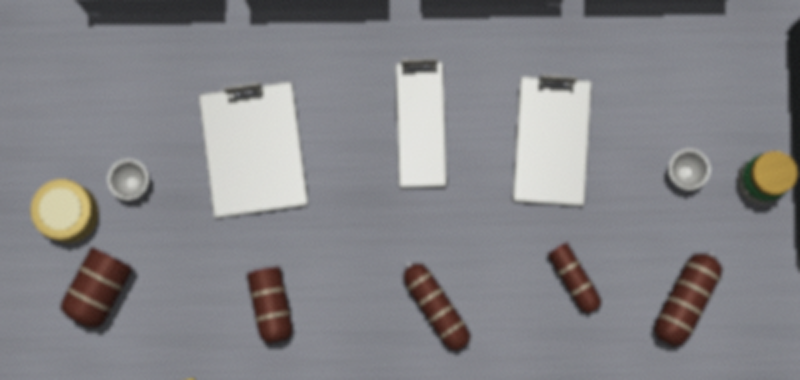

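Request:
drive_tool --pt "19.3 39.0 -4" --pt "19.3 39.0 -4" --pt "19.3 39.0 -4" --pt "19.3 39.0 -4" --pt "19.3 39.0 -4" --pt "19.3 39.0 -4" --pt "19.3 39.0 -4" --pt "19.3 39.0 -4" --pt "19.3 39.0 -4" --pt "19.3 39.0 -4" --pt "19.3 39.0 -14" --pt "19.3 39.0 -14" --pt "19.3 39.0 -14" --pt "19.3 39.0 -14" --pt "19.3 39.0 -14" --pt "19.3 39.0 -14" --turn '[0.1, 0.1, 0.1, 0.1, 0.1, 0.1, 0.1, 0.1, 0.1, 0.1, 0.1, 0.1, 0.1, 0.1, 0.1, 0.1]' --hand '[8, 8, 8, 8, 8, 8, 8, 8, 8, 8, 8, 7, 7, 7, 7, 7]' --squeeze 15

```text
time: 1.7
eef_pos: [0.453, -0.2074, 0.1012]
ee_rot: [0.001, 0.968, 0.251, 0.002]
wrist_force: [-1.1, 0.4, 0.3]
grip_width: 0.0699
```

Request:
drive_tool --pt "-0.2 0.1 -4" --pt "-0.2 0.1 -8" --pt "-0.2 0.1 -9.5" --pt "-0.2 0.1 -9.5" --pt "-0.2 0.1 -9.5" --pt "-0.2 0.1 -9.5" --pt "-0.2 0.1 -9.5" --pt "-0.2 0.1 -9.5" --pt "-0.2 0.1 -9.5" --pt "-0.2 0.1 -9.5" --pt "-0.2 0.1 -9.5" --pt "-0.2 0.1 -9.5" --turn '[0, 0, 0, 0, 0, 0, 0, 0, 0, 0, 0, 0]' --hand '[7, 7, 7, 7, 7, 2, 2, 2, 2, 2, 2, 2]' --squeeze 15

```text
time: 2.9
eef_pos: [0.4495, -0.2055, 0.0039]
ee_rot: [0.0, 0.968, 0.252, 0.0]
wrist_force: [-0.1, -0.8, 3.9]
grip_width: 0.0296
```

Request:
drive_tool --pt "0 0 4" --pt "0 0 8" --pt "5 4.6 9" --pt "10 9 9" --pt "15 14 9" --pt "20.3 18.7 9" --pt "20.3 18.7 9" --pt "20.3 18.7 9" --pt "20.3 18.7 6" --pt "20.3 18.7 4" --pt "20.3 18.7 4" --pt "20.3 18.7 4" --pt "20.3 18.7 4" --pt "20.3 18.7 4" --turn '[0, 0, -0.12, -0.25, -0.4, -0.495, -0.495, -0.495, -0.495, -0.495, -0.495, -0.495, -0.495, -0.495]' --hand '[2, 2, 2, 2, 2, 2, 2, 2, 2, 2, 2, 2, 2, 2]'

```text
time: 4.3
eef_pos: [0.6533, -0.0186, 0.0451]
ee_rot: [-0.0, 1.0, 0.007, 0.001]
wrist_force: [-0.1, 0.0, -1.1]
grip_width: 0.0301
```

Run:
```python
from h import *
snap('side','s1');snap('top','t1')
a=cv2.imread('pics/s1.png')[130:380,140:440];b=cv2.imread('pics/t1.png')[110:360,170:470]
cv2.imwrite('pics/c1.png',cv2.resize(np.hstack([a,b]),None,fx=1.33,fy=1.33,interpolation=2))
```

```text
(no output)
```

View pics/c1.png

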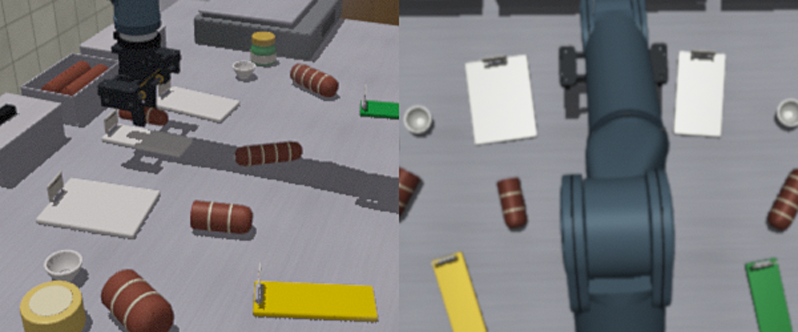

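The slim salami is held level over the narrow tray, so I'm lowering it and releasing.

Request:
drive_tool --pt "0 0 -2" --pt "0 0 -3.0" --pt "0 0 -3.0" --pt "0 0 -3.0" --pt "0 0 -3.0" --pt "0 0 -3.0" --pt "0 0 -3.0" --pt "0 0 -3.0" --pt "0 0 -3.0" --pt "0 0 1" --pt "0 0 6" --pt "0 0 8.5" --pt "0 0 8.5" --pt "-5 4 8.5" --pt "-10 8 8.5" --pt "-15 12 8.5" --pt "-20 16 8.5" --pt "-23 19 8.5" --pt "-23 19 8.5" --pt "-23 19 8.5" --turn '[0, 0, 0, 0, 0, 0, 0, 0, 0, 0, 0, 0, 0, 0, 0.1, 0.175, 0.175, 0.175, 0.175, 0.175]' --hand '[2, 2, 2, 2, 2, 4.5, 4.5, 4.5, 4.5, 4.5, 4.5, 4.5, 7, 8, 8, 8, 8, 8, 8, 8]'

```text
time: 6.4
eef_pos: [0.4167, 0.1756, 0.1278]
ee_rot: [-0.0, 0.995, 0.099, -0.002]
wrist_force: [0.2, 0.1, -0.7]
grip_width: 0.0798
```

Run:
```python
from h import *
snap('side','s2');snap('top','t2')
a=cv2.imread('pics/s2.png')[130:380,140:440];b=cv2.imread('pics/t2.png')[110:360,170:470]
cv2.imwrite('pics/c2.png',cv2.resize(np.hstack([a,b]),None,fx=1.33,fy=1.33,interpolation=2))
```

```text
(no output)
```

View pics/c2.png

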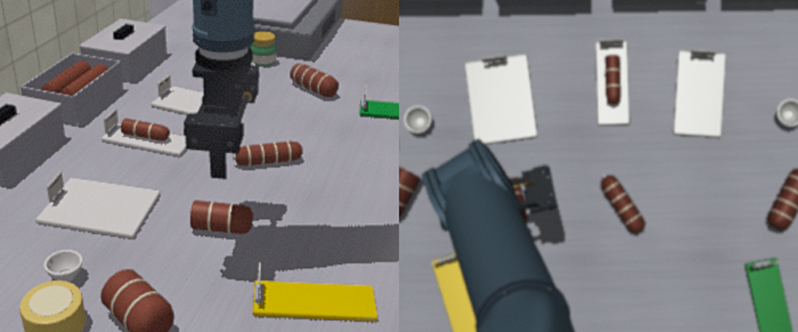

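Request:
drive_tool --pt "0 0 -3" --pt "0 0 -5" --pt "0 0 -5" --pt "0 0 -5" --turn '[0, 0, 0, 0]' --hand '[8, 8, 8, 8]'

```text
time: 6.9
eef_pos: [0.4231, 0.1705, 0.0786]
ee_rot: [0.0, 0.996, 0.093, -0.0]
wrist_force: [0.8, -0.0, -0.5]
grip_width: 0.08
```

Run:
```python
from h import *
d=dict(np.load('pics/t2.npz'));logs(d,[('slim',(401,170),.018,.04)])
```

```text
Traceback (most recent call last):
  File "h.py", line 22, in logs
    lab=l[v-3:v+4,u-3:u+4]; m=l==np.bincount(lab[lab>0]).argmax()
                                 ~~~~~~~~~~~~~~~~~~~~~~~~~~~~~~^^
ValueError: attempt to get argmax of an empty sequence
```

Request:
drive_tool --pt "0 0.1 -4" --pt "0 0.1 -7.3" --pt "0 0.1 -7.3" --pt "0 0.1 -7.3" --pt "0 0.1 -7.3" --pt "0 0.1 -7.3" --pt "0 0.1 -7.3" --pt "0 0.1 -7.3" --pt "0 0.1 -7.3" --pt "0 0.1 -7.3" --pt "0 0.1 -7.3" --turn '[0.01, 0.01, 0.01, 0.01, 0.01, 0.01, 0.01, 0.01, 0.01, 0.01, 0.01]' --hand '[8, 8, 8, 8, 3.5, 3.5, 3.5, 3.5, 3.5, 3.5, 3.5]' --squeeze 20

```text
time: 8.0
eef_pos: [0.4226, 0.1727, 0.0061]
ee_rot: [-0.0, 0.995, 0.099, 0.0]
wrist_force: [-1.6, 0.1, 7.3]
grip_width: 0.044
```

Run:
```python
from h import *
d=dict(np.load('pics/t2.npz'));logs(d,[('slim',(331,170),.018,.04),('whB',(338,263),.012,.036)])
```

```text
slim 320 rect [652.8 -19.   88.8  22.5  -0.9] line [653.  -18.5] deg 1.1 ext [86.9 22.8] ztop 0.0419
whB 541 rect [418.8 -33.  116.1  30.5  32.5] line [418.3 -33.2] deg 33.0 ext [110.6  29.6] ztop 0.0376
```

Request:
drive_tool --pt "0 0 4" --pt "0 0 8" --pt "2 -4 10" --pt "5 -8 10" --pt "7.5 -12.5 10" --pt "10 -17 10" --pt "12.5 -21.5 10" --pt "15 -26 10" --pt "18 -30.5 10" --pt "20.6 -35.7 10" --pt "20.6 -35.7 10" --pt "20.6 -35.7 7" --pt "20.6 -35.7 4" --pt "20.6 -35.7 4" --pt "20.6 -35.7 4" --pt "20.6 -35.7 4" --turn '[0, 0, -0.04, -0.08, -0.12, -0.16, -0.2, -0.24, -0.278, -0.278, -0.278, -0.278, -0.278, -0.278, -0.278, -0.278]' --hand '[3.5, 3.5, 3.5, 3.5, 3.5, 3.5, 3.5, 3.5, 3.5, 3.5, 3.5, 3.5, 3.5, 3.5, 3.5, 3.5]'

```text
time: 9.6
eef_pos: [0.6294, -0.1845, 0.0473]
ee_rot: [0.0, 0.999, -0.039, 0.001]
wrist_force: [0.5, -0.9, -1.6]
grip_width: 0.0439
```

Request:
drive_tool --pt "0 0 -2" --pt "0 0 -3.0" --pt "0 0 -3.0" --pt "0 0 -3.0" --pt "0 0 -3.0" --pt "0 0 -3.0" --pt "0 0 -3.0" --pt "0 0 -3.0" --pt "0 0 -3.0" --pt "0 0 1" --pt "0 0 6" --pt "0 0 10" --pt "0 0 10" --pt "0 0 10" --turn '[0, 0, 0, 0, 0, 0, 0, 0, 0, 0, 0, 0, 0, 0]' --hand '[3.5, 3.5, 3.5, 3.5, 3.5, 6, 6, 6, 6, 6, 6, 6, 8.5, 8.5]'

```text
time: 11.0
eef_pos: [0.6289, -0.1846, 0.1468]
ee_rot: [0.0, 0.999, -0.04, 0.001]
wrist_force: [-1.2, 0.3, -0.2]
grip_width: 0.074
```

Request:
drive_tool --pt "-1.5 4 0" --pt "-3 8 0" --pt "-4.5 12 0" --pt "-6 16 0" --pt "-7.5 20 0" --pt "-9 24 0" --pt "-10 28 0" --pt "-11 32 0" --pt "-12 36 0" --pt "-13 40 0" --pt "-14.5 44 0" --pt "-16 48 0" --pt "-17 52 0" --pt "-18.2 57.1 0" --pt "-18.2 57.1 0" --pt "-18.2 57.1 0" --pt "-18.2 57.1 0" --pt "-18.2 57.1 0" --pt "-18.2 57.1 0" --pt "-18.2 57.1 0" --turn '[0.14, 0.28, 0.42, 0.56, 0.7, 0.84, 0.98, 1.12, 1.26, 1.4, 1.54, 1.68, 1.82, 1.96, 2.1, 2.24, 2.38, 2.52, 2.66, 2.73]' --hand '[8.5, 8.5, 8.5, 8.5, 8.5, 8.5, 8.5, 8.5, 8.5, 8.5, 8.5, 8.5, 8.5, 8.5, 8.5, 8.5, 8.5, 8.5, 8.5, 8.5]'

```text
time: 13.0
eef_pos: [0.4453, 0.3858, 0.1438]
ee_rot: [-0.001, 0.24, 0.971, -0.001]
wrist_force: [0.2, -0.2, -0.2]
grip_width: 0.0852
```

Run:
```python
from h import *
d=snap('top','t3');logs(d,[('med',(396,181),.02,.054),('slim',(331,170),.018,.04)])
o=get_obs();print(o['joint_pos'].round(2),o['eef_pos'])
a=cv2.imread('pics/t3.png')[110:300,120:520];cv2.imwrite('pics/c3.png',cv2.resize(a,None,fx=2,fy=2,interpolation=2))
```

```text
med 533 rect [ 629.2 -183.9   90.1   37.8   -6.1] line [ 629.2 -183.9] deg -5.5 ext [85.8 36.4] ztop 0.0553
slim 327 rect [653.3 -19.   88.5  22.5  -1. ] line [652.6 -18.5] deg 0.9 ext [86.1 23.1] ztop 0.042
[-0.28  0.67 -0.72  1.74  0.53  0.94 -0.13] [0.44535444 0.38570959 0.14378144]
```

View pics/c3.png

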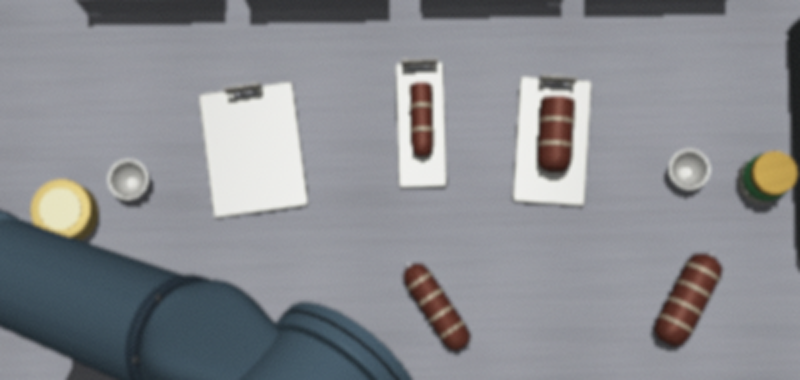

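Medium and slim both sit centred on their trays. Next is the thick one.

Request:
drive_tool --pt "0 0 -4" --pt "0 0 -7.5" --pt "0 0 -7.5" --pt "0 0 -7.5" --turn '[-0.015, -0.015, -0.015, -0.015]' --hand '[8.5, 8.5, 8.5, 8.5]'

```text
time: 13.45
eef_pos: [0.4455, 0.3864, 0.0702]
ee_rot: [-0.001, 0.25, 0.968, -0.001]
wrist_force: [0.5, -0.1, -0.6]
grip_width: 0.085
```

Request:
drive_tool --pt "0 0 -3" --pt "0 0 -6.2" --pt "0 0 -6.2" --pt "0 0 -6.2" --pt "0 0 -6.2" --pt "0 0 -6.2" --pt "0 0 -6.2" --pt "0 0 -6.2" --pt "0 0 -6.2" --pt "0 0 -6.2" --turn '[0, 0, 0, 0, 0, 0, 0, 0, 0, 0]' --hand '[8.5, 8.5, 8.5, 8.5, 5, 5, 5, 5, 5, 5]' --squeeze 25

```text
time: 14.45
eef_pos: [0.4472, 0.3876, 0.0099]
ee_rot: [0.001, 0.25, 0.968, 0.001]
wrist_force: [0.6, 0.4, 6.5]
grip_width: 0.0576
```

Request:
drive_tool --pt "0 0 4" --pt "0 0 8" --pt "2 -2 11" --pt "5 -5 11" --pt "8 -8 11" --pt "11 -12 11" --pt "14 -15 11" --pt "17.8 -19.1 11" --pt "17.8 -19.1 11" --pt "17.8 -19.1 11" --pt "17.8 -19.1 7" --pt "17.8 -19.1 4" --pt "17.8 -19.1 4" --pt "17.8 -19.1 4" --pt "17.8 -19.1 4" --turn '[0, 0, 0.1, 0.2, 0.3, 0.4, 0.5, 0.6, 0.628, 0.628, 0.628, 0.628, 0.628, 0.628, 0.628]' --hand '[5, 5, 5, 5, 5, 5, 5, 5, 5, 5, 5, 5, 5, 5, 5]'

```text
time: 15.95
eef_pos: [0.6249, 0.1972, 0.0507]
ee_rot: [0.001, -0.062, 0.998, 0.001]
wrist_force: [0.3, -0.1, -2.0]
grip_width: 0.0578
```

Request:
drive_tool --pt "0 0 -2" --pt "0 0 -3.0" --pt "0 0 -3.0" --pt "0 0 -3.0" --pt "0 0 -3.0" --pt "0 0 -3.0" --pt "0 0 -3.0" --pt "0 0 -3.0" --pt "0 0 -3.0" --pt "0 0 1" --pt "0 0 6" --pt "0 0 11" --pt "0 0 12" --pt "-4 4 12" --pt "-7 8 12" --pt "-11 12 12" --pt "-15 16 12" --pt "-18 19 12" --pt "-18 19 12" --pt "-18 19 12" --turn '[0, 0, 0, 0, 0, 0, 0, 0, 0, 0, 0, 0, 0, -0.1, -0.2, -0.3, -0.4, -0.5, -0.6, -0.6]' --hand '[5, 5, 5, 5, 5, 7.5, 7.5, 7.5, 7.5, 7.5, 7.5, 7.5, 7.5, 7.5, 7.5, 7.5, 7.5, 7.5, 7.5, 7.5]'

```text
time: 17.95
eef_pos: [0.4418, 0.3879, 0.1689]
ee_rot: [-0.0, 0.234, 0.972, 0.0]
wrist_force: [1.1, -0.5, -0.3]
grip_width: 0.0755
```

Request:
drive_tool --pt "0 0 0" --pt "0 0 0" --pt "0 0 0" --turn '[0, 0, 0]' --hand '[7.5, 7.5, 7.5]'

```text
time: 18.25
eef_pos: [0.4458, 0.3841, 0.1684]
ee_rot: [0.0, 0.238, 0.971, -0.0]
wrist_force: [0.4, 0.2, 0.4]
grip_width: 0.0749
```

Run:
```python
from h import *
d=snap('top','t4');logs(d,[('thick',(246,183),.028,.068),('med',(396,181),.02,.054),('slim',(331,170),.018,.04),('whB',(338,263),.012,.036),('whA',(464,260),.014,.046),('cheese',(151,215),.015,.042)])
o=get_obs();print(np.abs(o['qvel']).max(),o['eef_pos'],o['wrist_force'],o['time'])
a=cv2.imread('pics/t4.png')[110:300,120:520];cv2.imwrite('pics/c4.png',cv2.resize(a,None,fx=2,fy=2,interpolation=2))
```

```text
thick 727 rect [621.9 193.4  90.4  51.8   6.4] line [622.2 193.4] deg 7.0 ext [86.2 49.9] ztop 0.0689
med 526 rect [ 629.1 -184.3   90.3   37.5   -5.1] line [ 628.9 -183.9] deg -5.2 ext [86.4 36.3] ztop 0.0558
slim 328 rect [653.3 -19.   88.8  22.5  -1. ] line [652.6 -18.7] deg 0.7 ext [85.7 23.2] ztop 0.0426
whB 548 rect [418.7 -33.2 115.7  30.6  32.7] line [418.6 -33.1] deg 32.7 ext [111.1  30. ] ztop 0.0382
whA 735 rect [ 422.5 -341.1  117.    39.8  -27.6] line [ 421.5 -341. ] deg -29.3 ext [110.5  37.9] ztop 0.0476
cheese 745 rect [548.4 427.2  76.   67.7  69.1] line [547.5 426.4] deg 66.9 ext [72.2 64.6] ztop 0.0459
0.006688431044234312 [0.44558727 0.38430644 0.16843502] [-0.54456778  0.02912127 -0.54777393] 18.3
```

View pics/c4.png

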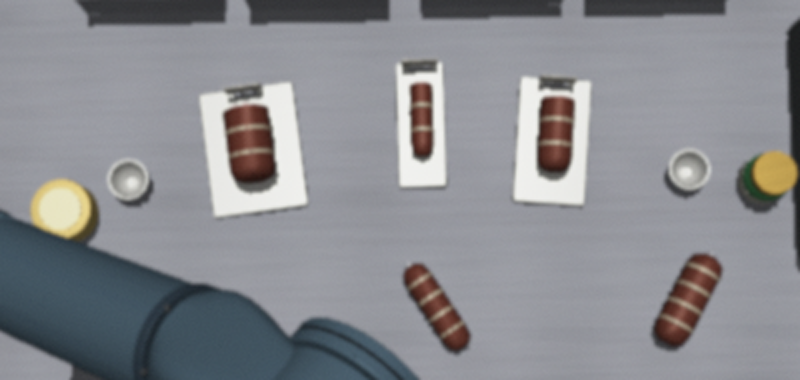

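All three are within tolerance; the largest offset is about 4 mm, on the thick one. The arm is clear and still.

```bash
python3 -c "from rig import sign_off; print(sign_off())"
```

```text
the job is handed in; nothing more can be done
None
```

I laid the three cut salamis on their matching white trays, cut faces towards the price cards, and handed the job in at about 18.3 s of the 109 s allowed. No verdict was reported.

My last top-view check gave these offsets from each tray's middle, measured in world axes. The limits are 15 mm along, 14 mm across and 0.22 rad (about 12.6°).

| Salami | Tray | Along | Across | Angle error |
|---|---|---|---|---|
| thick | widest | about 3 mm | about 4 mm | under 1° |
| medium | middle-width | under 1 mm | under 1 mm | about 1° |
| slim | narrowest | under 1 mm | under 1 mm | under 2° |

- **Height and release:** Measured tops were at most 2.6 mm above those expected for resting on the trays. The gripper was open and clear of everything, and the arm was practically still.
- **Whole salamis:** Both measured within 1 mm of where they started.
- **Cheese:** It read about 3 mm off, probably because the arm partly hid it in the last picture. Nothing touched it as far as the pictures and forces show.
- **Jar:** I checked it only by eye, and it looked unchanged.

No check failed or disagreed.

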